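Load the drying dock with its three cartridges

ROBOT

A 7-joint arm with a two-finger parallel gripper is mounted at the origin on the work surface. World frame = base frame: x ahead of the robot, y to its left, z up, the work surface at z = 0. Lengths are in m, angles in degrees, forces in N, time in s.
With the tool pointing down it reaches from about 0.35 to 0.9 m from the base axis. Payload 7.2 kg.
Tool frame: the origin (TCP) lies on the centre line of the jaws, within the pads' length; the fingertips stand arm.finger_overhang ahead of it and the grasp point (between the pads) lies 2 mm behind it (arm.finger_overhang is the distance from the TCP to the fingertips, in m); z points along the fingers, y is the line along which they close (so a half turn about z gives the same grasp; the last joint's range is limited). The gripper opens to 88 mm and grips with 3 to 60 N. Pads are 20 mm wide; open, the fingers measure 115 mm over their backs; the gripper's body (75 mm by 178 mm) begins 61 mm behind the grasp point.
Start: joints at [-71.975, 23.554, -0.728, 91.456, 0.321, 64.991, -4.71], TCP at [0.233, 0.58, 0.201] pointing down, gripper open.
Joint ranges: [-169.25, 169.25], [-16.82, 113.86], [-84.01, 82.57], [7.8, 145.47], [-59.2, 239.2], [7.22, 106.19], [-163.78, 163.78]. Speed limits (degrees/s): [136.94, 136.94, 172.46, 172.46, 180, 180, 180].

INTERFACE

Orientations are given as a 3x3 rotation matrix whose columns are the frame's x, y, z axes.
In Python, from bench import arm gives the robot as it stands. Calls block until the motion is done:
- arm.move_to(position, orientation): joint-space move of the TCP to a pose.
- arm.move_l(position, velocity=0.15, attitude=None, force_limit=None): straight line of the TCP; attitude=None keeps the orientation; velocity is the mean speed in m/s. With force_limit (N) it stops when the force on the tool has changed by that much, and returns True; else False.
- arm.move_joints(angles): joint-space move.
- arm.command_gripper(opening, newtons=None): finger opening in m; newtons is the grip in N (None keeps the last); returns when the fingers have stopped.
- arm.hold(seconds).
- arm.ik(position, orientation): joint angles nearest the present ones, or None.
- arm.state(): the state.
- arm.read_camera(name): name is "scene" or "side" or "wrist"; returns a dict with "image" (384x512x3 uint8, red, green, blue), "K" (3x3 intrinsics, pixels), "R" (3x3) and "t" (3): a world point X has camera coordinates R X + t; the wrist camera has in their place "mount" (4x4, takes a point from camera to tool coordinates, whose origin is the TCP and whose axes are the flange's). Camera axes: x right, y down, z forward; pixel columns grow to the right and rows downward; lengths in m; the calibration is good to about 2 mm. A picture is of the moment at which its call begins: read the wrist's pose just before it. There is no depth.
A pose or a line that the arm cannot do raises arm.IKError and nothing moves.
- arm.sign_off(): hands the job in; it is judged then, once.
The state is a dict: "t": time; "joint_pos": joint angles; "joint_vel": joint speeds; "joint_torque": joint torques, N m; "eef_pos": TCP position; "tcp_rot": TCP orientation; "contact_force": force on the tool from outside, world axes, zero at the start; "torque": the same for the moment, N m; "gripper_width": finger opening in m; "gripper_force": force on a finger pad.
Only numpy, scipy, OpenCV 4.12 (cv2) and the standard library are available. Lean on these libraries where they do the work, as an engineer would, in place of code of your own. Each camera call takes 0.05 s, during which the arm holds its last target. There are 200 camera calls.

TASK

Drop the three upright grey drying cartridges into the sloping pockets of the black drying dock, each into the pocket that matches its width. In every pocket a stiff seat plate stands raised at first, so press each cartridge down past that first resistance until it is firmly home on the hard floor of its pocket. Leave everything else on the bench where it is.

Things in the scene. Friction and masses are not known exactly. Their poses are not given: they have to be found in the camera images.
- cart_slim: the slim drying cartridge: upright grey plastic box with dark vent slots low on its two broad faces, 36 mm wide (its x) x 30 mm thick (its y) x 100 mm tall (z), about 150 g. All three are alike but for their width. Origin: centre of the underside; z up. Turning it half round makes no difference.
- cart_mid: the mid drying cartridge: upright grey plastic box with dark vent slots low on its two broad faces, 48 mm wide (its x) x 30 mm thick (its y) x 100 mm tall (z), about 150 g. All three are alike but for their width. Origin: centre of the underside; z up. Turning it half round makes no difference.
- cart_wide: the wide drying cartridge: upright grey plastic box with dark vent slots low on its two broad faces, 60 mm wide (its x) x 30 mm thick (its y) x 100 mm tall (z), about 150 g. All three are alike but for their width. Origin: centre of the underside; z up. Turning it half round makes no difference.
- home_slim (a point): centre of the slim cartridge's underside when fully home, in the left (+y) pocket of the dock. The pocket is 39 mm along x by 33 mm along y. z points out along the pocket's axis, leaning 30 degrees from vertical away from the robot; x points to the robot and 30 degrees upward; y along the row. Block face 49 mm, collar rim 57 mm out along z.
- home_mid (a point): centre of the mid cartridge's underside when fully home, in the right (-y) pocket of the dock. The pocket is 51 mm along x by 33 mm along y. z points out along the pocket's axis, leaning 30 degrees from vertical away from the robot; x points to the robot and 30 degrees upward; y along the row. Block face 49 mm, collar rim 57 mm out along z.
- home_wide (a point): centre of the wide cartridge's underside when fully home, in the middle pocket of the dock. The pocket is 63 mm along x by 33 mm along y. z points out along the pocket's axis, leaning 30 degrees from vertical away from the robot; x points to the robot and 30 degrees upward; y along the row. Block face 49 mm, collar rim 57 mm out along z.
- rack: the dock's sloping black block, 86 x 273 mm, pockets 85 mm apart, each mouth with a metal collar flaring 7 mm at 45 degrees; axes as at the home points. A steel seat plate in each pocket starts 8 to 18 mm above home (unknown, differs), needs about 7 N to slide, stays where pushed, and stops hard at home; a cartridge's weight does not move it. Origin: pocket floor, mid row.
- dock: the drying dock's low black base, fixed: 310 mm along y, 26 mm tall, from 80 mm beyond its origin (away from the robot) to 130 mm on the robot side. It carries the sloping block (collars up to about 130 mm above the table); on the robot side a grey fan box 56 mm high. Origin: under the block at table height; z up, x towards the robot, y along the row.
- tub: bystander, to be left alone: white tub of wipes with a red lid, 100 mm across, 160 tall; origin at the centre of its underside
- duster: bystander, to be left alone: white spray can with a black cap, 60 mm across, 190 tall; origin at the centre of its underside
- jar: bystander, to be left alone: small glass jar, 36 mm across, 50 tall; origin at the centre of its underside
- mould_box: bystander, to be left alone: small white box with a blue lid, 57 x 42 x 29 mm; origin at the centre of its underside
- brush: bystander, to be left alone: small brush, 150 mm, lying; origin at its underside, x along it
- driver: bystander, to be left alone: screwdriver, 160 mm, lying; origin at its underside, x along it
- cup: bystander, to be left alone: white cup, 72 mm across, 80 tall; origin at the centre of its underside

How it is judged:
By the outcome, as a careful person would: the job done as asked, in the order asked, and still so for the second after the job is handed in, with the robot touching nothing.
It also fails if it takes over 72 s, if anything falls off the work surface, if the arm or the gripper's body presses on something with over 40 N, if the wrist force passes 120 N, or if a joint passes its speed limit or range.

## Working session

There is one attempt and no reset: what is moved stays moved. The work goes in short steps, each a Python script; the robot and the scene stay as the last script left them, time stands still between calls to the robot, and variables do not carry over. Pictures are saved under pics/ and viewed, at most 13 in all, crops included, and the job is handed in when it is done.

```bash
mkdir -p pics; ls; python3 - <<'E'
from bench import arm
import cv2,numpy as np
for n in ["scene","side"]:
    c=arm.read_camera(n); cv2.imwrite(f"pics/{n}.png",cv2.cvtColor(c["image"],cv2.COLOR_RGB2BGR)); np.savez(f"{n}.npz",**c)
    print(n,c["K"].tolist(),np.round(c["R"],4).tolist(),c["t"], -c["R"].T@c["t"])
a=cv2.imread("pics/scene.png");b=cv2.imread("pics/side.png")
print(arm.finger_overhang,arm.state()["tcp_rot"],arm.state()["t"])
print(arm.read_camera("wrist")["mount"])
E
```

```text
pics
scene [[388.5245626237239, 0.0, 259.50898933003384], [0.0, 388.5245626237239, 186.4656228134402], [0.0, 0.0, 1.0]] [[-0.7604, 0.6492, 0.0174], [0.4026, 0.4923, -0.7717], [-0.5096, -0.5798, -0.6357]] [ 0.41218143 -0.1406296   1.6839712 ] [1.22816733 0.77806147 0.95480604]
side [[413.8245142097032, 0.0, 246.88792145720674], [0.0, 413.8245142097032, 195.13525056893369], [0.0, 0.0, 1.0]] [[0.8833, -0.4688, 0.0077], [-0.2473, -0.4797, -0.8419], [0.3984, 0.7417, -0.5396]] [-0.4618412   0.19116136  1.05871882] [ 0.0334401  -0.91003613  0.73582708]
0.017 [[-9.27661230e-01  3.73422645e-01 -4.12280255e-04]
 [ 3.73422856e-01  9.27660300e-01 -1.31818832e-03]
 [-1.09785343e-04 -1.37678707e-03 -9.99999046e-01]] 0.1
[[ 1.56095076e-03 -9.56238375e-01 -2.92584576e-01  8.15257135e-02]
 [ 9.99997864e-01  1.88910649e-03 -8.39034969e-04 -9.21984361e-04]
 [ 1.35504086e-03 -2.92582641e-01  9.56239281e-01 -1.83249034e-01]
 [ 0.00000000e+00  0.00000000e+00  0.00000000e+00  1.00000000e+00]]
```

View pics/scene.png

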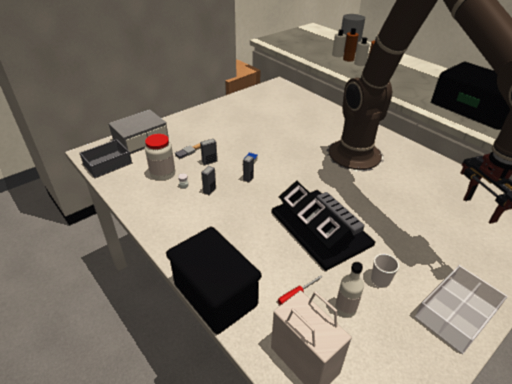

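View pics/side.png

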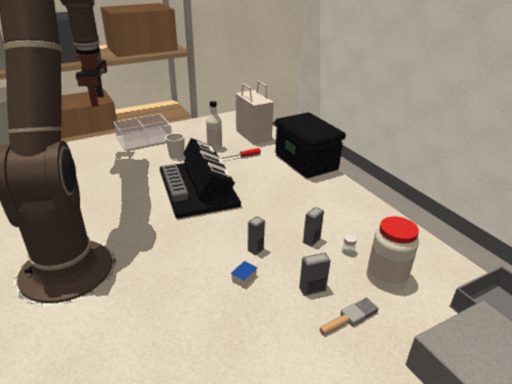

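The scene view shows the cartridges at about (208,152), (249,167) and (208,180), with the dock at (320,220). In the side view they are at (315,273), (257,235) and (314,226), with the dock at (200,180). I'll enlarge these areas.

```bash
cat > h.py <<'E'
import numpy as np,cv2
def ray(c,uv,z):
    d=c["R"].T@np.linalg.inv(c["K"])@np.array([*uv,1.]); o=-c["R"].T@c["t"]
    return o+d*(z-o[2])/d[2]
def tri(cs,uvs):
    A=np.zeros((3,3));b=np.zeros(3);P=[]
    for c,uv in zip(cs,uvs):
        d=c["R"].T@np.linalg.inv(c["K"])@np.array([*uv,1.]);d/=np.linalg.norm(d);o=-c["R"].T@c["t"]
        M=np.eye(3)-np.outer(d,d);A+=M;b+=M@o;P.append((M,o))
    x=np.linalg.solve(A,b); return x,[np.linalg.norm(M@(x-o)) for M,o in P]
def wcam(arm):
    s=arm.state();c=arm.read_camera("wrist");T=np.eye(4);T[:3,:3]=s["tcp_rot"];T[:3,3]=s["eef_pos"]
    W=np.linalg.inv(T@c["mount"]);return dict(image=c["image"],K=c["K"],R=W[:3,:3],t=W[:3,3])
def proj(c,X):
    p=c["K"]@(c["R"]@np.asarray(X)+c["t"]);return p[:2]/p[2]
E
python3 - <<'E'
import numpy as np,cv2
from h import *
S=dict(np.load("scene.npz"));D=dict(np.load("side.npz"))
for uv in [(208,143),(249,157),(208,171)]: print("sc",ray(S,uv,.1))
for uv in [(257,220),(314,211),(315,258)]: print("sd",ray(D,uv,.1))
a=S["image"][:,:,::-1];b=D["image"][:,:,::-1]
k=lambda i,u,v,w,h,f:cv2.resize(np.clip(i[v:v+h,u:u+w].astype(float)*1.8,0,255).astype(np.uint8),(w*f,h*f),interpolation=cv2.INTER_CUBIC)
m=np.zeros((600,800,3),np.uint8)
x=k(a,265,170,115,100,3);m[:300,:345]=x     # dock scene x3
x=k(b,155,130,90,90,3);m[:270,350:620]=x   # dock side
x=k(a,190,135,75,65,4);m[310:570,:300]=x
x=k(b,240,200,95,100,3);m[290:590,350:635]=x
cv2.imwrite("pics/mont.png",m)
E
```

```text
sc [ 0.52502329 -0.33904038  0.1       ]
sc [ 0.45935359 -0.16119384  0.1       ]
sc [ 0.63025514 -0.1867987   0.1       ]
sd [ 0.46996565 -0.15421382  0.1       ]
sd [ 0.62632647 -0.18887896  0.1       ]
sd [ 0.51649628 -0.34542614  0.1       ]
```

View pics/mont.png

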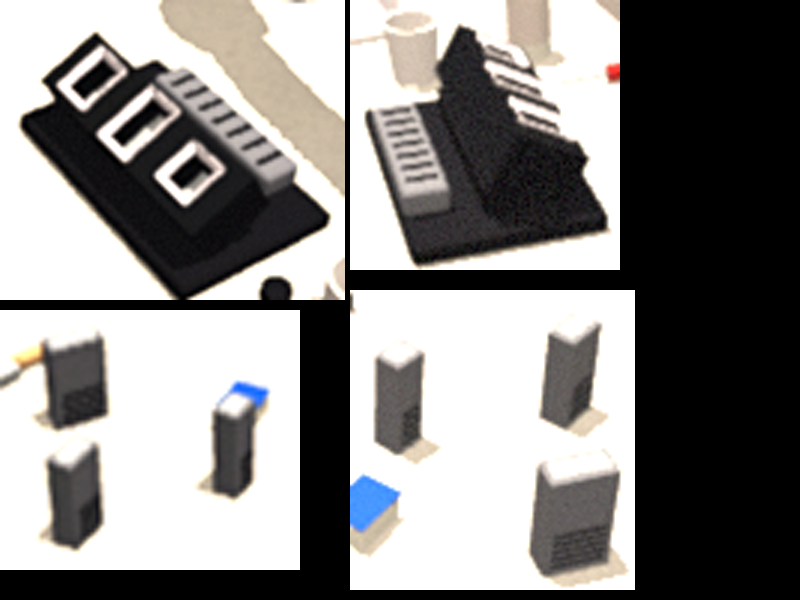

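The crops show clear light collars and cartridge tops. The wide cartridge is at about (0.52,-0.34), and the other two are at (0.465,-0.157) and (0.628,-0.188). Next I'll place the dock coarsely and check the reach for wrist views.

```bash
python3 - <<'E'
from bench import arm
from h import *
S=dict(np.load("scene.npz"))
P=[ray(S,p,.02) for p in [(271.7,210),(326.7,269.3),(374.3,241.7)]];print(np.round(P,3))
f=P[1]-P[2];print("len",np.linalg.norm(f),np.linalg.norm(P[0]-P[1]),"f ang",np.degrees(np.arctan2(f[1],f[0])))
r=P[1]-P[0];print("row ang",np.degrees(np.arctan2(r[1],r[0])))
for p in [(295.7,195.5),(311,211.5),(328,228)]: print(ray(S,p,.115))
for sx in (1,-1):
  R=np.array([[sx,0,0],[0,-sx,0],[0,0,-1.]])
  print(sx,arm.ik([.52,-.23,.38],R))
a=r[:2]/np.linalg.norm(r[:2]);y=np.array([*a,0]);F=np.array([a[1],-a[0],0]);z=.5*F+.866025*np.array([0,0,1]);x=np.cross(y,z);print(x,y,z)
c=ray(S,(311,211.5),.115)
for s in (1,-1):
  R=np.c_[s*x,-s*y,-z]
  for d in (0,.1,.15,.2): print(s,d,arm.ik(c+d*z,R))
E
```

```text
[[0.53  0.052 0.02 ]
 [0.577 0.353 0.02 ]
 [0.373 0.376 0.02 ]]
len 0.20521161579170363 0.3045024261936912 f ang -6.592789907486643
row ang 81.16451501261929
[0.49266279 0.12388395 0.115     ]
[0.50970956 0.21001233 0.115     ]
[0.52287432 0.2933485  0.115     ]
1 [-27.53316157  19.22304293  64.35464312  85.7763517  -17.31333232
  85.83854265 -53.18801228]
-1 [-17.21429121  14.88359496  47.29186746  85.28962012 -10.92866807
  84.59104678 120.14466334]
[ 0.85574827 -0.13301957 -0.5       ] [0.15359785 0.98813344 0.        ] [ 0.49406672 -0.07679892  0.866025  ]
1 0 [-41.74358445  45.25689495  39.28907024  85.57694812 -33.15689873
  90.3481492  -93.49826426]
1 0.1 [-38.81773935  45.43952536  42.08552521  73.02460692 -32.81999407
 102.36404952 -95.28842072]
1 0.15 [ -27.5602368    42.31738096   23.10069199   64.51268281  -23.491732
  105.08315067 -105.07397972]
1 0.2 None
-1 0 [-22.87191395  39.89579464   7.20559912  84.02289169 -16.90509925
  84.50913317  70.83109066]
-1 0.1 [-22.02310208  40.12669641   9.61026505  71.48079845 -17.06809148
  97.11166311  70.2223724 ]
-1 0.15 [-21.32331833  41.21081843  10.63680771  63.87015572 -17.5041434
 103.73998127  69.76468385]
-1 0.2 None
```

```bash
python3 - <<'E'
from bench import arm
from h import *
S=dict(np.load("scene.npz"))
R=np.array([[-1,0,0],[0,1,0],[0,0,-1.]])
y=np.array([.1536,.98813,0]);F=np.array([y[1],-y[0],0]);z=.5*F+.866025*np.array([0,0,1]);x=np.cross(y,z)
c=np.array([.5097,.21,.115])
arm.move_to(c+.14*z,np.c_[-x,y,-z]); arm.hold(.3);d=wcam(arm);np.savez("wd.npz",**d);print(arm.state()["t"])
arm.move_to([.51,-.23,.38],R);arm.hold(.3)
w=wcam(arm);np.savez("wc.npz",**w);print(arm.state()["t"],w["K"])
m=np.zeros((480,800,3),np.uint8)
k=lambda i:np.clip(i[:,:,::-1].astype(float)*1.5,0,255).astype(np.uint8)
cv2.imwrite("pics/wd.png",k(d["image"]));cv2.imwrite("pics/wc.png",k(w["image"]))
E
```

```text
2.4167
4.45 [[321.606421     0.         259.03293375]
 [  0.         321.606421   193.49881803]
 [  0.           0.           1.        ]]
```

View pics/wd.png

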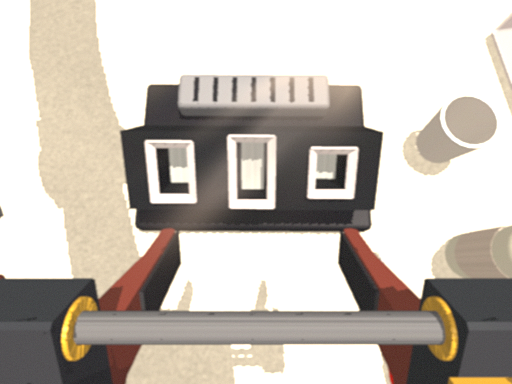

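View pics/wc.png

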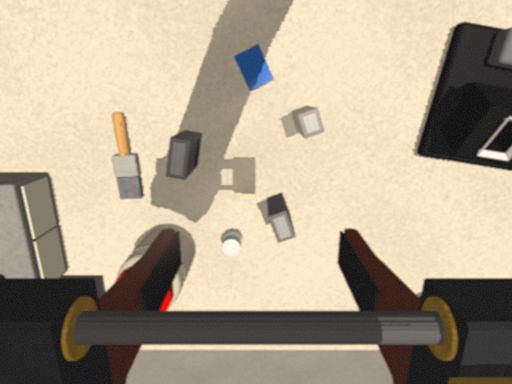

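The wrist view of the dock shows the collars at (171,172) mid, (252,171) wide and (332,173) slim. In the cartridge view the tops are at (184,155) wide, (311,122) slim and (282,226) mid. I'll segment these and measure them in metres.

```bash
python3 - <<'E'
from h import *
S=dict(np.load("scene.npz"));W=dict(np.load("wc.npz"));D=dict(np.load("wd.npz"))
def quad(mask):
    cs,_=cv2.findContours(mask,cv2.RETR_EXTERNAL,cv2.CHAIN_APPROX_NONE);c=max(cs,key=cv2.contourArea)
    return c[:,0,:].astype(float)
def blob(m,n=0):
    n_,l,s,_=cv2.connectedComponentsWithStats(m.astype(np.uint8));i=1+np.argmax(s[1:,4]);return (l==i).astype(np.uint8)
def centre(c):   # min-area quad -> diagonal intersection of its homography
    q=cv2.minAreaRect(c.astype(np.float32));return q
g=W["image"].astype(int).max(2)
for n,(u0,v0,u1,v1) in dict(wide=(160,125,206,182),slim=(296,102,326,140),mid=(262,190,300,246)).items():
    r=g[v0:v1,u0:u1]; n_top={}
    for u,v in [dict(wide=(184,155),slim=(311,122),mid=(283,228))[n]]: t=g[v-2:v+3,u-2:u+3].mean()
    m=cv2.morphologyEx(((r>t-17)&(r<t+22)).astype(np.uint8),cv2.MORPH_OPEN,np.ones((3,3)))
    n_,l,s,_=cv2.connectedComponentsWithStats(m);ii=l[dict(wide=(155,184),slim=(122,311),mid=(228,283))[n][0]-v0,dict(wide=(155,184),slim=(122,311),mid=(228,283))[n][1]-u0]
    c=quad((l==ii).astype(np.uint8))+[u0,v0]
    P=np.array([ray(W,p,.1)[:2] for p in c]);R=cv2.minAreaRect((P*1000).astype(np.float32))
    print(n,t,"metric",np.round(R[0],1),np.round(R[1],1),round(R[2],1),"px",len(c))
def collar(img,u0,v0,u1,v1,th):
    im=img[v0:v1,u0:u1].astype(int);m=(im.min(2)>th)
    c=quad(blob(m))+[u0,v0];q=cv2.minAreaRect(c.astype(np.float32));
    h=cv2.convexHull(c.astype(np.float32));a=cv2.approxPolyN(h,4) if hasattr(cv2,'approxPolyN') else None
    a=np.asarray(a).reshape(-1,2).astype(float)
    A,B,C,E=a; M=np.c_[C-A,-(E-B)];s=np.linalg.solve(M,B-A)[0]
    return A+s*(C-A),a
rois_w=dict(mid=(140,135,202,208),wide=(223,131,280,212),slim=(303,143,362,203))
rois_s=dict(mid=(282,180,310,209),wide=(296,196,328,227),slim=(314,213,342,241))
for n in rois_w:
    a,qa=collar(D["image"],*rois_w[n],90);b,qb=collar(S["image"],*rois_s[n],100)
    X,e=tri([D,S],[a,b]);print(n,a,b,"X",np.round(X,4),np.round(e,4));print(qa.tolist(),qb.tolist())
E
```

```text
wide 70.52 metric [ 517.3 -350.2] [31.5 60.9] 81.4 px 116
slim 153.64 metric [ 464.8 -157.7] [23.9 18.8] 18.3 px 53
mid 132.08 metric [ 623.9 -194.7] [35.5 17.8] 20.6 px 55
mid [170.96493388 172.311653  ] [296.08695652 185.73913043] X [0.5083 0.1339 0.1714] [0.001 0.001]
[[193.45999145507812, 140.0], [197.24000549316406, 203.0], [149.60000610351562, 203.0], [143.3000030517578, 140.0]] [[309.0, 180.0], [309.0, 191.0], [282.0, 192.0], [282.0, 180.0]]
wide [251.09480302 172.04873733] [310.74672601 210.41098703] X [0.5007 0.2019 0.1086] [0.0005 0.0005]
[[276.6744079589844, 134.0], [274.914794921875, 209.66351318359375], [227.0, 207.88888549804688], [227.0, 134.0]] [[324.0740661621094, 207.07408142089844], [306.4444580078125, 223.44444274902344], [296.8823547363281, 213.88235473632812], [314.8823547363281, 197.88235473632812]]
slim [331.92128543 172.56876191] [327.2658993  226.74848406] X [0.515  0.2857 0.1098] [0.0011 0.0011]
[[358.6363525390625, 146.0], [353.9090881347656, 198.0], [306.3500061035156, 198.0], [308.9499816894531, 146.0]] [[339.6710510253906, 225.73684692382812], [325.941162109375, 237.94117736816406], [315.69232177734375, 227.6923065185547], [328.4482727050781, 216.7586212158203]]
```

```bash
python3 - <<'E'
from h import *
W=dict(np.load("wc.npz"));D=dict(np.load("wd.npz"))
q=dict(mid=[[193.46,140],[197.24,203],[149.6,203],[143.3,140]],wide=[[276.67,134],[274.91,209.66],[227,207.9],[227,134]],slim=[[358.6,146],[353.9,198],[306.35,198],[308.95,146]])
y=np.array([.1536,.98813,0]);F=np.array([y[1],-y[0],0]);z=.5*F+.866025*np.array([0,0,1]);x=np.cross(y,z)
o=-D["R"].T@D["t"]
for h in (.105,.109,.113):
  p0=np.array([.5007,.2019,h])
  for n in q:
    P=[]
    for uv in q[n]:
        d=D["R"].T@np.linalg.inv(D["K"])@np.array([*uv,1]);X=o+d*((p0-o)@z)/(d@z);P.append(((X-p0)@y*1000,(X-p0)@x*1000))
    P=np.array(P);print(h,n,P.mean(0).round(1),"w",np.linalg.norm(P[0]-P[1]).round(1),np.linalg.norm(P[2]-P[3]).round(1),np.linalg.norm(P[1]-P[2]).round(1),np.linalg.norm(P[3]-P[0]).round(1))
i=W["image"][:,:,::-1]
m=np.hstack([cv2.resize(i[v:v+60,u:u+60],(400,400),interpolation=cv2.INTER_NEAREST) for u,v in ((285,95),(255,190))])
cv2.imwrite("pics/cc.png",m)
E
```

```text
0.105 mid [-85.5  -1. ] w 69.0 69.0 52.5 52.1
0.105 wide [ 0.5 -0.9] w 82.9 80.9 53.0 51.2
0.105 slim [86.5 -1.2] w 56.9 56.9 52.0 51.7
0.109 mid [-84.5   0.2] w 68.3 68.3 51.9 51.6
0.109 wide [0.6 0.3] w 82.0 80.0 52.5 50.7
0.109 slim [85.7  0. ] w 56.3 56.3 51.5 51.2
0.113 mid [-83.6   1.4] w 67.6 67.6 51.4 51.0
0.113 wide [0.7 1.5] w 81.2 79.2 51.9 50.2
0.113 slim [84.9  1.2] w 55.7 55.8 50.9 50.7
```

View pics/cc.png

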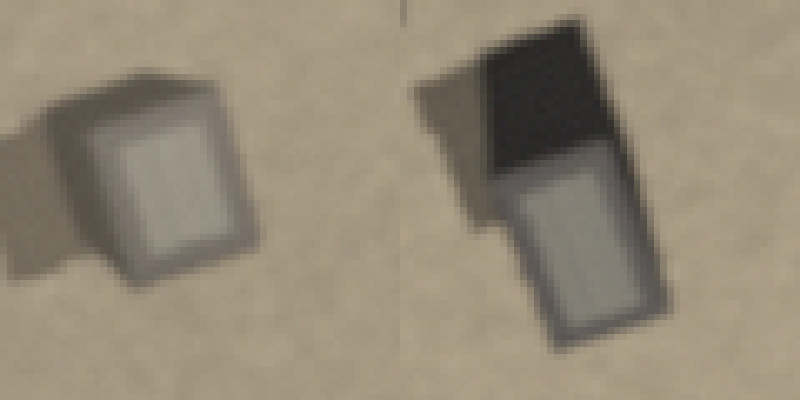

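The rims fit well: height 0.109, 85 mm spacing, collinear. The cartridge-top panels are inset 6 mm all round, so 24x18 and 35.5x18 fit slim and mid. I'll check these against the outer corners, locate the tall bystanders, and check IK for all poses.

```bash
cat > plan.py <<'E'
from bench import arm
from h import *
y=np.array([.1536,.98813,0]);F=np.array([y[1],-y[0],0]);z=.5*F+.866025*np.array([0,0,1]);x=np.cross(y,z)
RI=np.c_[-x,y,-z]; G=.083
rim0=np.array([.5007,.2019,.109])+.0006*y+.0002*x
rim=dict(slim=rim0+.085*y,wide=rim0,mid=rim0-.085*y)
cart=dict(slim=(.4648,-.1577,18.3),mid=(.6239,-.1947,20.6),wide=(.5173,-.3502,-8.6))
def RG(a):
    a=np.radians(a);c,s=np.cos(a),np.sin(a);return np.array([[-c,-s,0],[-s,c,0],[0,0,-1.]])
def pick(n):
    X,Y,a=cart[n];R=RG(a)
    arm.command_gripper(.075);arm.move_to([X,Y,.26],R);arm.move_l([X,Y,G],velocity=.15)
    arm.command_gripper(.0,60);w=arm.state()["gripper_width"];arm.move_l([X,Y,.28],velocity=.2)
    s=arm.state();print(n,"picked",w,s["gripper_width"],s["contact_force"].round(2) if hasattr(s["contact_force"],"round") else s["contact_force"],s["t"])
def rel(n): return (np.array(arm.state()["eef_pos"])-rim[n])@np.c_[x,y,z]*1000
E
python3 - <<'E'
from plan import *
S=dict(np.load("scene.npz"));E_=dict(np.load("side.npz"));W=dict(np.load("wc.npz"))
for q in ([(297.75,114.2),(317.25,107.75),(324,131),(305.25,137.75)],[(268.5,217),(286.5,210.7),(295.5,236.2),(278.7,242.5)]):
    P=np.array([ray(W,p,.098)[:2] for p in q])*1000;print(cv2.minAreaRect(P.astype(np.float32)),P.mean(0))
print("tub",ray(S,(157,141),.16),ray(E_,(397,230),.16))
print("duster",ray(S,(357,267),.19),ray(E_,(213,104),.19),"cup",ray(S,(386,262),.08))
for n in rim:
    X,Y,a=cart[n]
    print(n,[arm.ik(p,R) is not None for p,R in [((X,Y,.28),RG(a)),((X,Y,G),RG(a)),(rim[n]+(G+.02)*z+[0,0,.06],RI),(rim[n]+(G+.02)*z,RI),(rim[n]+(G-.06)*z,RI)]],rim[n])
E
```

```text
((465.16094970703125, -156.88754272460938), (34.955360412597656, 28.31309700012207), 20.065155029296875) [ 465.40409581 -156.87583658]
((624.4603271484375, -193.54464721679688), (46.249725341796875, 29.44011116027832), 21.08038330078125) [ 624.4118072  -193.83797709]
tub [ 0.71362791 -0.39061879  0.16      ] [ 0.69468429 -0.40675653  0.16      ]
duster [0.63188491 0.47372017 0.19      ] [0.61865887 0.45224844 0.19      ] cup [0.46683942 0.47217111 0.08      ]
slim [True, True, True, True, True] [0.51401931 0.28645732 0.1089    ]
wide [True, True, True, True, True] [0.50096331 0.20246627 0.1089    ]
mid [True, True, True, True, True] [0.48790731 0.11847522 0.1089    ]
```

```bash
cat >> plan.py <<'E'
cart.update(slim=(.465,-.1573,19),mid=(.6242,-.1942,20.8))
def insert(n):
    p=rim[n]+(G+.02)*z
    arm.move_to(p+[0,0,.06],RI);arm.move_l(p,velocity=.15)
    h=arm.move_l(rim[n]+(G-.020)*z,velocity=.05,force_limit=15);print("20mm in:",h,rel(n).round(1),arm.state()["gripper_width"])
    if h: return
    h=arm.move_l(rim[n]+(G-.060)*z,velocity=.03,force_limit=35)
    s=arm.state();print("pressed",h,rel(n).round(1),"home at z=",(G-.057)*1000,np.round(s["contact_force"],1),s["gripper_width"],s["t"])
E
python3 - <<'E'
from plan import *
pick("slim");insert("slim")
E
```

```text
slim picked 0.0005779079913912125 0.0006449081898013751 [ 0.49 -0.01 -0.14] 9.1833
20mm in: False [ 0.1  0.  63.4] 0.0006943826765971227
pressed False [ 0.1  0.  23.2] home at z= 26.000000000000004 [-0.2  0.1 -1. ] 0.0006019316315623895 13.8167
```

The fingers closed to zero, so the grasp missed, and I should have gated on width. I'll retreat and look.

```bash
python3 - <<'E'
from plan import *
arm.move_l(rim["slim"]+(G+.02)*z,velocity=.25)
arm.command_gripper(.075)
arm.move_to([.51,-.23,.38],RG(0));arm.hold(.2);print(arm.state()["t"],arm.state()["eef_pos"],arm.state()["gripper_width"])
w=wcam(arm);np.savez("wc2.npz",**w)
s=arm.read_camera("side");np.savez("side2.npz",**s)
k=lambda i:np.clip(i[:,:,::-1].astype(float)*1.5,0,255).astype(np.uint8)
m=np.zeros((600,800,3),np.uint8)
m[:384,:512]=k(w["image"]);m[384:600,:216]=k(s["image"])[200:308,230:338].repeat(2,0).repeat(2,1)
m[384:600,250:466]=k(s["image"])[130:238,150:258].repeat(2,0).repeat(2,1)
cv2.imwrite("pics/c2.png",m)
E
```

```text
17.6583 [ 0.51043791 -0.22933822  0.3795267 ] 0.0749503529737475
```

View pics/c2.png

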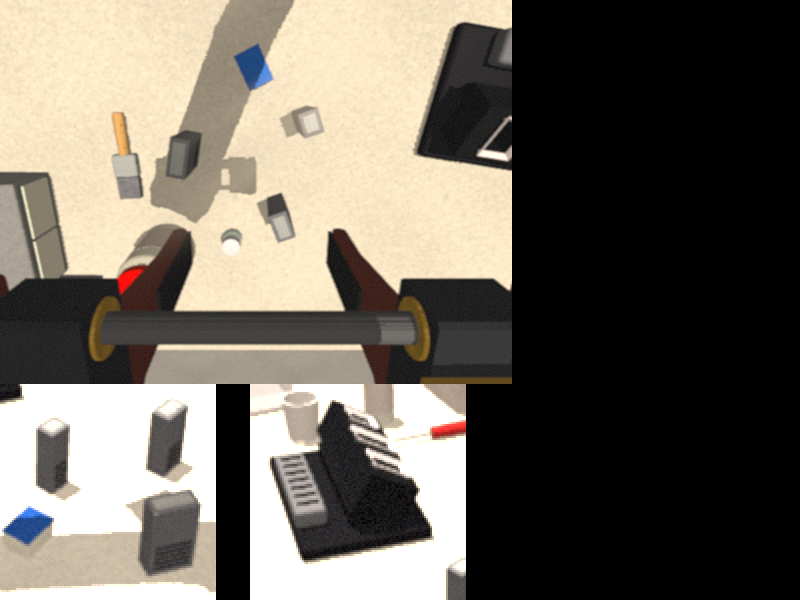

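The slim cartridge is still at (311,122), exactly as before, so the fingers never reached it. I'll go back with the fingers open, log the arrival pose, and check the fingers in both fixed cameras before closing.

```bash
python3 - <<'E'
from plan import *
X,Y,a=cart["slim"];R=RG(a)
arm.move_to([X,Y,.26],R);s=arm.state();print(s["eef_pos"],s["tcp_rot"])
h=arm.move_l([X,Y,G],velocity=.15);arm.hold(.2);s=arm.state();print(h,s["eef_pos"],s["contact_force"],s["gripper_width"],s["t"])
ims=[arm.read_camera(n) for n in("scene","side")]
m=np.zeros((400,800,3),np.uint8)
for i,c in enumerate(ims):
    u,v=proj(c,[X,Y,.08]).astype(int);print(u,v)
    for dz in(0,):
        pass
    im=np.clip(c["image"][:,:,::-1].astype(float)*1.7,0,255).astype(np.uint8).copy()
    m[:,400*i:400*i+400]=cv2.resize(im[v-50:v+50,u-50:u+50],(400,400),interpolation=cv2.INTER_CUBIC)
cv2.imwrite("pics/g.png",m)
E
```

```text
[ 0.46600082 -0.15804767  0.26125403] [[-9.46110382e-01 -3.23839001e-01  1.85663201e-03]
 [-3.23840597e-01  9.46111449e-01 -6.27545405e-04]
 [-1.55335713e-03 -1.19498004e-03 -9.99998080e-01]]
False [ 0.46540971 -0.15736148  0.08358886] [-0.11067466 -0.03650948  0.59211678] 0.07515591645500194 19.9333
248 162
255 227
```

View pics/g.png

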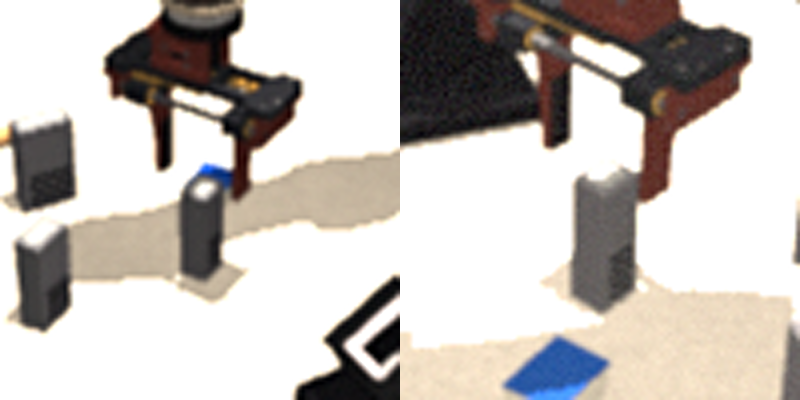

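The tip midpoint projects onto the cartridge top in both views, so the fingertips look higher than they should be. I'll triangulate each tip.

```bash
python3 - <<'E'
from plan import *
S=dict(np.load("scene.npz"));E_=dict(np.load("side.npz"))
f=lambda a,b:tri([S,E_],[(198+a[0]/4,112+a[1]/4),(205+(b[0]-400)/4,177+b[1]/4)])
for a,b in [((163,168),(652,200)),((163,168),(553,148)),((240,198),(652,200)),((240,198),(553,148)),((205,187),(607,170)),((201,183),(602,174))]: print(a,b,f(a,b))
for zz in (.066,.083,.1,.12): print(zz,[proj(S,[.4654+s*.0375*-.32,-.1574+s*.0375*.946,zz]).round(1)-[198,112] for s in(1,-1)],[proj(E_,[.4654+s*.0375*-.32,-.1574+s*.0375*.946,zz]).round(1)-[205,177] for s in (1,-1)])
print(arm.finger_overhang, arm.state()["gripper_width"])
E
```

```text
(163, 168) (652, 200) (array([ 0.47891495, -0.19751775,  0.10297755]), [np.float64(0.0011311713771971577), np.float64(0.0011311713771970163)])
(163, 168) (553, 148) (array([ 0.46307884, -0.16379469,  0.12094118]), [np.float64(0.03459097426138792), np.float64(0.03459097426138769)])
(240, 198) (652, 200) (array([ 0.46709619, -0.15079793,  0.08357296]), [np.float64(0.03391564052346176), np.float64(0.03391564052346173)])
(240, 198) (553, 148) (array([ 0.45108888, -0.11587801,  0.10082488]), [np.float64(0.0013733895368059166), np.float64(0.0013733895368059229)])
(205, 187) (607, 170) (array([ 0.46843516, -0.15164461,  0.10085856]), [np.float64(0.0019445851919574191), np.float64(0.0019445851919575369)])
(201, 183) (602, 174) (array([ 0.46513417, -0.15696795,  0.10158585]), [np.float64(0.0010562637752001554), np.float64(0.0010562637752000348)])
0.066 [array([58.7, 56.4]), array([42.2, 50.2])] [array([40.5, 48.6]), array([61.5, 60.7])]
0.083 [array([58.8, 52.8]), array([42.2, 46.6])] [array([40.6, 43.5]), array([61.7, 55.5])]
0.1 [array([58.8, 49.1]), array([42.1, 43. ])] [array([40.6, 38.3]), array([62. , 50.2])]
0.12 [array([58.9, 44.7]), array([42. , 38.7])] [array([40.6, 32.1]), array([62.2, 43.8])]
0.017 0.07511499560702341
```

The tips sit at z 0.102 with the TCP at 0.084. So the true fingertips are about 18 mm behind the reported TCP, not 17 mm ahead, while x and y are right. That is a 35 mm offset along the tool, so I'll set the grasp TCP to 48 mm on the cartridge and gate on gripper width.

```bash
sed -i 's/G=.083/G=.048/' plan.py; cat >> plan.py <<'E'
def pick(n):
    X,Y,a=cart[n];R=RG(a)
    if abs(arm.state()["eef_pos"][2]-G)>.05:
        arm.command_gripper(.075);arm.move_to([X,Y,.23],R)
    h=arm.move_l([X,Y,G],velocity=.12,force_limit=8)
    if h: raise SystemExit(f"contact on the way down {arm.state()['eef_pos']}")
    arm.command_gripper(.0,60);w=arm.state()["gripper_width"]
    if abs(w-.03)>.004: raise SystemExit(f"missed, width {w}")
    arm.move_l([X,Y,.23],velocity=.2);s=arm.state();print(n,"picked",w,s["gripper_width"],np.round(s["contact_force"],2),s["t"])
E
python3 - <<'E'
from plan import *
pick("slim")
p=rim["slim"]+(G+.02)*z
arm.move_to(p+[0,0,.06],RI);arm.move_l(p,velocity=.15);arm.hold(.1)
w=wcam(arm);S=arm.read_camera("scene");print(arm.state()["t"])
u,v=proj(S,rim["slim"]).astype(int)
print("rim px",u,v,"expected underside",proj(S,rim["slim"]+.02*z),"top",proj(S,rim["slim"]+.12*z))
k=lambda i:np.clip(i[:,:,::-1].astype(float)*1.7,0,255).astype(np.uint8)
m=np.zeros((400,800,3),np.uint8);m[:,:400]=cv2.resize(k(S["image"])[v-60:v+40,u-50:u+50],(400,400),interpolation=cv2.INTER_CUBIC)
m[:300,400:]=cv2.resize(k(w["image"]),(400,300))
cv2.imwrite("pics/ins.png",m)
E
```

```text
slim picked 0.029749772194483538 0.02955504559784009 [ 0.28  1.24 -2.47] 22.3
24.6917
rim px 327 226 expected underside [326.15367289 223.98773045] top [316.20886372 208.59757411]
```

View pics/ins.png

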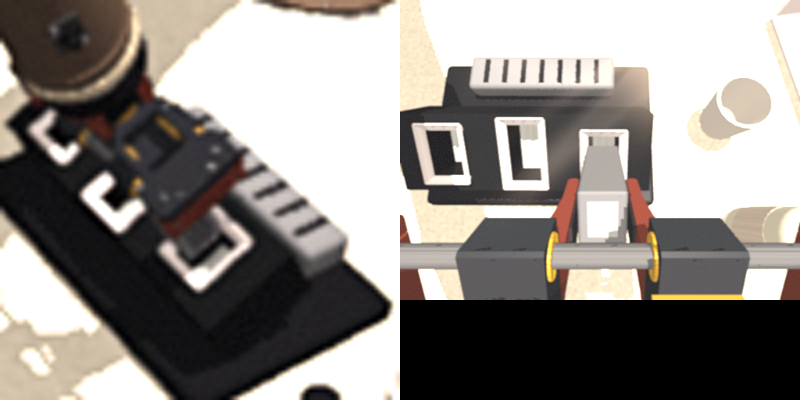

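The slim cartridge is held and its foot is centred over the slim collar at scene (327,226). I'll press it in, release and back out.

```bash
cat >> plan.py <<'E'
def insert(n,go=True):
    p=rim[n]+(G+.02)*z
    if go: arm.move_to(p+[0,0,.05],RI);arm.move_l(p,velocity=.2)
    h=arm.move_l(rim[n]+(G-.020)*z,velocity=.06,force_limit=15);print("20mm in:",h,rel(n).round(1))
    if h: raise SystemExit("jam at the collar")
    h=arm.move_l(rim[n]+(G-.062)*z,velocity=.03,force_limit=35)
    s=arm.state();print("pressed",h,rel(n).round(1),"home z=",(G-.057)*1000,np.round(s["contact_force"],1),s["gripper_width"],s["t"])
def release(n):
    arm.command_gripper(.06);arm.move_l(rim[n]+(G+.03)*z,velocity=.2);print("t",arm.state()["t"])
E
python3 - <<'E'
from plan import *
insert("slim",False)
E
```

```text
20mm in: False [ 0.1  0.  28.2]
pressed True [ 0.3 -0.1 -5. ] home z= -9.000000000000002 [ 1.3 -0.   5. ] 0.02971035787828757 26.65
```

```bash
python3 - <<'E'
from plan import *
for k in range(3):
    h=arm.move_l(rim["slim"]+(G-.066)*z,velocity=.03,force_limit=45)
    s=arm.state();print(h,rel("slim").round(2),np.round(s["contact_force"],1),np.round(s["torque"],1),s["gripper_width"],s["t"])
E
```

```text
True [ 1.17 -0.08 -5.17] [ 1.3 -0.4  5.7] [ 0.  0. -0.] 0.029630264220049312 26.9667
True [ 1.4  -0.09 -5.27] [ 1.9 -0.2  5.7] [-0.1  0.4  0. ] 0.029602346956751756 27.2833
True [ 1.88 -0.04 -5.42] [ 1.6 -0.9  6.5] [-0.1  0.3  0. ] 0.029766615998972592 27.6083
```

```bash
cat >> plan.py <<'E'
def press(n,N=40):
    arm.command_gripper(.06);arm.move_l(rim[n]+.045*z,velocity=.2);arm.command_gripper(0,20)
    h=arm.move_l(rim[n]+.032*z,velocity=.1,force_limit=10);print("top touched early" if h else "",rel(n).round(2))
    for q in (6,N,N):
        h=arm.move_l(rim[n]+.012*z,velocity=.02,force_limit=q);s=arm.state();print(q,h,rel(n).round(2),np.round(s["contact_force"],1),s["t"])
E
python3 - <<'E'
from plan import *
press("slim")
arm.move_l(rim["slim"]+.06*z,velocity=.2);arm.hold(.1)
w=wcam(arm);S=arm.read_camera("side");np.savez("p1.npz",**w);print(arm.state()["t"])
u,v=proj(S,rim["slim"]).astype(int)
print("rim px",u,v,"rim,home top, +4:",[proj(S,rim["slim"]+d*z).round(1) for d in (0,.043,.047)])
k=lambda i:np.clip(i[:,:,::-1].astype(float)*1.7,0,255).astype(np.uint8)
m=np.zeros((400,800,3),np.uint8);m[:,:400]=cv2.resize(k(S["image"])[v-50:v+50,u-50:u+50],(400,400),interpolation=cv2.INTER_CUBIC)
m[:300,400:]=cv2.resize(k(w["image"]),(400,300))
cv2.imwrite("pics/p1.png",m)
E
```

```text
[-3.700e-01 -2.000e-02  3.136e+01]
6 True [ 0.23  0.24 26.01] [2.1 0.2 4.7] 30.4583
40 True [ 0.39  0.72 26.02] [ 1.3 -0.9  7.4] 30.8833
40 True [ 0.56  1.01 26.07] [ 1.  -1.2  7.2] 31.3167
31.8417
rim px 205 146 rim,home top, +4: [array([205.6, 146.9]), array([211.3, 136.1]), array([211.8, 135.1])]
```

View pics/p1.png

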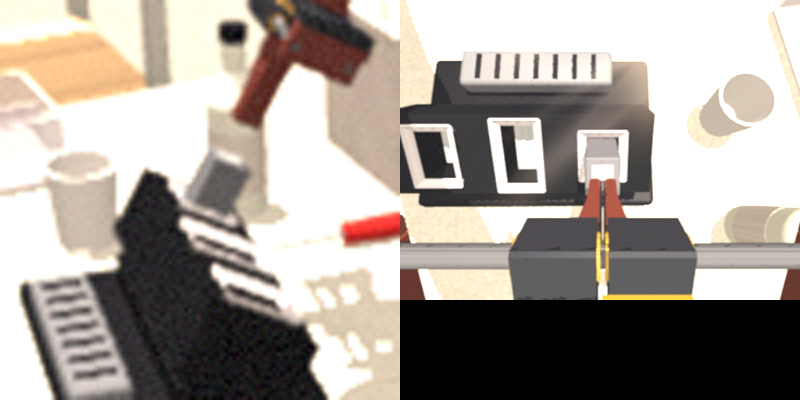

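Slim is seated: the cartridge stands square in its collar at wrist (603,160), and the top does not move under 40 N. Next is wide. All home depths should match across pockets, which gives a cross-check.

```bash
python3 - <<'E'
from plan import *
pick("wide");insert("wide");press("wide");arm.move_l(rim["wide"]+.06*z,velocity=.2);print(arm.state()["t"])
E
```

```text
wide picked 0.02953659199192807 0.02941036564913744 [ 0.15 -0.07 -2.95] 38.8083
20mm in: False [ 0.1  0.  28.3]
pressed True [ 0.3  0.4 -5.6] home z= -9.000000000000002 [1.8 0.5 4.9] 0.0300047032598607 43.125
 [-3.500e-01  3.000e-02  3.149e+01]
6 True [-0.23  0.12 26.46] [ 1.3 -1.2  6.2] 45.9667
40 True [ 0.06  0.47 26.43] [ 1.9 -1.4  7.8] 46.3917
40 True [ 0.21  0.62 26.48] [ 1.1 -0.4  8.3] 46.8
47.125
```

Wide stopped at the same depth as slim (26.0 and 26.5), so both are on the hard floor. Now mid.

```bash
python3 - <<'E'
from plan import *
pick("mid");insert("mid");press("mid");arm.move_l(rim["mid"]+.07*z,velocity=.2);print(arm.state()["t"])
w=wcam(arm);S=arm.read_camera("scene")
k=lambda i:np.clip(i[:,:,::-1].astype(float)*1.5,0,255).astype(np.uint8)
m=np.zeros((400,800,3),np.uint8);m[:300,:400]=cv2.resize(k(w["image"]),(400,300));m[:300,400:]=cv2.resize(k(S["image"])[120:270,190:390],(400,300))
cv2.imwrite("pics/f.png",m)
E
```

```text
mid picked 0.029847444496386967 0.029854517581244445 [-0.29  0.49 -1.65] 53.3167
20mm in: False [ 0.1  0.2 28.2]
pressed True [ 0.4  0.1 -5.6] home z= -9.000000000000002 [1.4 0.3 5.3] 0.0296607489190895 56.85
 [-0.34  0.04 31.54]
6 True [ 1.200e-01 -1.000e-02  2.557e+01] [1.7 0.2 4.9] 59.7083
40 True [ 0.35  0.06 25.59] [ 1.  -0.2  7.1] 60.1
40 True [ 0.44  0.13 25.57] [ 1.7 -0.8  7.7] 60.4917
60.8667
```

View pics/f.png

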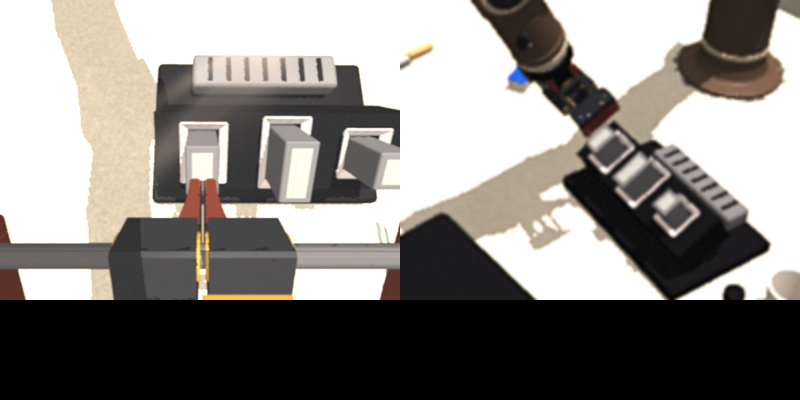

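All three cartridges sit in their matching collars at scene crop (608,150), (640,180) and (676,213). The pressed depths agree within 1 mm, and the gripper is clear.

```bash
python3 -c "
from bench import arm
print(arm.sign_off())"
```

```text
the job is handed in; nothing more can be done
None
```

All three cartridges are in their matching pockets, each pressed until it stopped hard under 40 N at depths agreeing within 1 mm, and the job was handed in at about 61 s; the first grasp missed without touching anything because the real fingertips sit about 35 mm further back than stated.

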